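# Lift the hot bake-plate lid onto the cooling stand

### The arm

A 7-joint arm with a two-finger parallel gripper is mounted at the origin on the work surface. World frame = base frame: x ahead of the robot, y to its left, z up, the work surface at z = 0. Lengths are in mm, angles in degrees, forces in N, time in s.
With the tool pointing down it reaches from about 400 to 900 mm from the base axis. Payload 5.6 kg.
Tool frame: the origin (TCP) lies between the finger pads; the fingertips stand 8 mm ahead of it and the grasp point (between the pads) lies 11 mm behind it (manip.tips_ahead is the z of the fingertips in the tool frame, in mm); z points along the fingers, y is the line along which they close (so a half turn about z gives the same grasp; the last joint's range is limited). The gripper opens to 92 mm and grips with 3 to 60 N. Pads are 20 mm wide; open, the fingers measure 128 mm over their backs; the gripper's body (75 mm by 189 mm) begins 69 mm behind the grasp point.
Start: joints at [-75.688, 26.786, -0.665, 91.828, 0.344, 61.387, -3.226], TCP at [187.653, 622.33, 222.592] pointing down, gripper open.
Joint ranges: [-144.91, 144.91], [-17.63, 115.5], [-89.93, 88.59], [15.96, 139.68], [-74.01, 254.01], [8.47, 105.57], [-167.45, 167.45]. Speed limits (degrees/s): [147.25, 147.25, 180, 180, 180, 180, 180].

### API

Orientations are given as a 3x3 rotation matrix whose columns are the frame's x, y, z axes.
In Python, from bench import manip gives the robot as it stands. The module is installed in compiled form; this text tells all that it offers.
- The arm moves only by the tool send_rows, never from a script. Its argument "rows" is a list of rows, each a list of 5 numbers: the shift along the tool's x, y, z in mm, then the turn about the tool's z in degrees, then the closure, from -1 (fully open) to 1 (shut). In form: [[dx, dy, dz, spin, grip], ...]. A call has 1 to 5 rows; each row is the pose to reach, as a shift and turn from the pose commanded when the call began, along the tool's axes at that moment; what a row does not reach only later rows make up. A row lasts 1/12 s, in which the tool goes at most 41.7 mm and 7.16 degrees, less where a joint would pass 70% of its speed; a pose out of reach is approached as far as the arm can. A call with a gripper value outside its range is refused whole. The fingers move at their own pace and stop on an object; the grip force is fixed at half the most. Time passes only in rows, so rows that repeat a pose let the fingers close. It gives the time, the measured TCP pose, the force, the opening and the grip force at its end, in the units of the state.
- manip.get_state(): the state, without advancing time (a new reading comes with each control period).
- manip.read_camera(name): name is "scene" or "top" or "wrist"; returns a dict with "pixels" (420x560x3 uint8, red, green, blue), "fx", "fy", "cx", "cy" (pixels), "R" (3x3) and "t" (3): a world point X has camera coordinates R X + t; the wrist camera has in their place "tool_from_camera" (4x4, takes a point from camera to tool coordinates, whose origin is the TCP and whose axes are the flange's). Camera axes: x right, y down, z forward; pixel columns grow to the right and rows downward; lengths in mm; the calibration is good to about 2 mm. A picture is of the moment at which its call begins: read the wrist's pose just before it. There is no depth.
- manip.hand_in(): hands the job in; it is judged then, once.
The state is a dict: "time_s": time; "q": joint angles; "qd": joint speeds; "joint_efforts": joint torques, N m; "tcp_pos": TCP position; "eef_rot": TCP orientation; "force": force on the tool from outside, world axes, zero at the start; "ft_torque": the same for the moment, N m; "grip_width": finger opening in mm; "finger_force": force on a finger pad.
Only numpy, scipy, OpenCV 4.12 (cv2) and the standard library are available. Lean on these libraries where they do the work, as an engineer would, in place of code of your own. Each camera call takes 0.05 s, during which the arm holds its last target. There are 200 camera calls.

### The job

Uncover the bake plate: take the lifter by its orange handle, hook it under the loop of the hot lid, lift the lid and carry it level to the cooling stand, and let it down gently, feeling for the blue nest and sliding the lid until it drops fully home and lies flat in it. Unhook the lifter and stand it back in its holder. The robot itself must not touch the lid, the lid must not be tipped, dropped or forced, and everything else on the table stays where it is.

Things in the scene. Friction and masses are not known exactly. Their poses are not given: they have to be found in the camera images.
- bake_plate: fixed bake plate: white housing 160 x 160 x 60 mm, with a dark round rim (outer diameter 140 mm, top at z = 70 mm) in the middle of its top. At the start the lid sits inside this rim, 4 mm deep with 4 mm play all round, its underside 66 mm above the origin. Origin: centre of its underside on the table, z up
- lid: hot lid: aluminium disc, 112 mm diameter, 20 mm thick, lower edge chamfered 3 mm, 0.36 to 0.54 kg, with an upright loop handle of dark bar in the middle of its top. The robot must not touch it. Origin: centre of its underside, z up; the loop's bar runs along y, so a hook enters the loop along x, from either side
- lid_loop (a point): middle of the underside of the loop's top bar, 46 mm above the lid's underside and 26 mm above its top face; axes as the lid's. The bar is round, 7 mm thick and level; the loop is 26 mm wide inside (along y)
- lifter_grip (a point): centre of the lifter's upright orange handle: 30 mm (x) by 18 mm (y), 80 mm tall, gripped across the 18 mm. x points the way the hook opens, z up. A 50 x 44 x 6 mm steel collar is under the handle, its underside 46 mm under this point. Lifter 0.2 kg
- lifter_hook (a point): saddle of the lifter's hook, 101 mm straight below the handle's centre, same axes: middle of the top of a flat prong 14 mm wide (y), 6 mm thick. The stem rises 7.5 mm behind it (-x), an upturned lip 8 mm high stands 7.5 mm ahead (+x; the nose ends at x = +12.5 mm): a 7 mm bar lies between with 8 mm play. Hook 14 mm high from prong underside to lip top
- holder: fixed holder: grey upright tube, inside 36 x 26 mm (x, y), outside 46 x 36 mm, open top at z = 90 mm, on a dark foot 64 x 56 mm. The lifter stands in it hook down, its collar flat on the rim, handle centre 136 mm above the origin, its x along the holder's x. Origin: centre of its underside on the table
- stand: fixed cooling stand: base 190 (x) x 150 mm, two rails along x, and on them a blue round nest, 140 mm wide: a recess 116 mm wide, rim top at z = 48 mm, floor at z = 40 mm; the lid fits with 2 mm play. The nest is clamped up to 16 mm off the base's centre along +x or -x; not reported: feel for it (off it, the lid lies tilted, low side towards the nest) or see it. Origin: centre of base underside
- resist_bottle: brown bottle, 60 mm wide, 150 mm tall; bystander, origin at the centre of its underside
- dropper: small brown bottle, 32 mm wide, 80 mm tall; bystander, origin at the centre of its underside
- dish: white shallow dish, 90 mm wide, 16 mm tall; bystander, origin at the centre of its underside
- beaker: glass beaker, 60 mm wide, 75 mm tall; bystander, origin at the centre of its underside
- tweezers: steel tweezers lying flat, 120 mm long along x; bystander, origin at the centre of its underside
- mask_box: flat black box 90 x 90 x 30 mm; bystander, origin at the centre of its underside
- lifter: the whole lifter; origin at the centre of the collar's underside (46 mm below point lifter_grip, 55 mm above point lifter_hook), same axes
Not all that is in view belongs to the job. Leave any purple or red look-alike of the stand alone.

How it is judged (in metres and radians):
On the way, in this order (a step that is already met when the one before it is completed fails the run):
1. the lid hangs level on the lifter, clear above the bake plate (z of lid in the frame of bake_plate above 0.09 m and angle between lid's own z axis and vertical below 0.12 rad and contact force between lifter and lid above 1 N), for 0.2 s.
2. the lid lies flat at the bottom of the nest (z of lid in the frame of stand between 0.037 and 0.0425 m and angle between lid's own z axis and vertical below 0.03 rad and horizontal distance between lid and stand below 0.022 m), for 0.2 s.
At the end, for the whole second after the job is handed in: The lid rests at the bottom of the nest (within 2.5 mm of its floor, tilt under 0.03 rad, within 22 mm of the stand's centre); the lifter stands at rest in its holder, handle centre within 4 mm of 136 mm up and 12 mm of the holder's axis, tilt under 0.06 rad (all of step 2 and z of lifter_grip in the frame of holder between 0.132 and 0.14 m and horizontal distance between lifter_grip and holder below 0.012 m and angle between lifter_grip's own z axis and vertical below 0.06 rad and linear speed of each of lid, lifter below 0.02 m/s); the robot touches nothing.
It fails at once if the robot touches the hot lid itself (contact force between any of the fingers, the arm and lid above 0.3 N).
It fails at once if the lid is tipped by more than 0.21 rad (12 degrees) (angle between lid's own z axis and vertical above 0.21 rad).
It fails at once if the lifter pushes or pulls the lid with more than 18 N (contact force between lifter and lid above 18 N).
It fails at once if the lid is dropped or swung (faster than 0.5 m/s) (linear speed of lid above 0.5 m/s).
It fails at once if a bystander is moved by more than 20 mm (distance of any of resist_bottle, dropper, dish, beaker, tweezers, mask_box from where it was at the start of the episode above 0.02 m).
It also fails if it takes over 72 s, if anything falls off the work surface, if the arm or the gripper's body presses on something with over 40 N, if the wrist force passes 120 N, or if a joint passes its speed limit or range.

## Working session

There is one attempt and no reset: what is moved stays moved. The work goes in short steps, Python scripts to look and compute and a tool call to move; the robot and the scene stay as the last step left them, time stands still between calls to the robot, and variables do not carry over. Pictures are saved under pics/ and viewed, at most 10 in all, crops included, and the job is handed in when it is done.

Besides the shell and the picture viewer there is one more tool, called after "Emit:" as a command line: name --pt "numbers of a row" for each row, then --argument value for the rest. send_rows: Moves the arm, as the interface text tells. Its arguments: {"type":"object","properties":{"rows":{"type":"array"}},"required":["rows"]}

```bash
mkdir -p pics
cat > h.py <<'E'
from bench import manip
import numpy as np, cv2
def cam(n,save=None):
    s=manip.get_state(); c=manip.read_camera(n); im=cv2.cvtColor(c['pixels'],cv2.COLOR_RGB2BGR)
    if 'tool_from_camera' in c:
        T=np.array(c['tool_from_camera']); E=np.array(s['eef_rot']).reshape(3,3); p=np.array(s['tcp_pos'])
        Rw=E@T[:3,:3]; C=E@T[:3,3]+p
        c['R']=Rw.T; c['t']=-Rw.T@C
    c['R']=np.array(c['R']); c['t']=np.array(c['t']); c['im']=im
    if save: cv2.imwrite('pics/'+save,im)
    return c
def ray(c,u,v,z):
    d=c['R'].T@np.array([(u-c['cx'])/c['fx'],(v-c['cy'])/c['fy'],1]); o=-c['R'].T@c['t']
    return o+d*(z-o[2])/d[2]
def proj(c,X):
    p=c['R']@np.array(X)+c['t']; return c['cx']+c['fx']*p[0]/p[2], c['cy']+c['fy']*p[1]/p[2]
E
python3 - <<'E'
from h import *
s=manip.get_state(); print(s['tcp_pos'],s['eef_rot'],s['force'],s['time_s'],s['grip_width'])
a=cam('top','top.png'); b=cam('scene','scene.png'); w=cam('wrist','wrist.png')
for c in(a,b,w): print(-c['R'].T@c['t'],c['R'][2],c['fx'])
E
```

```text
[187.49923757 621.74546439 221.63552685] [[-9.57409982e-01  2.88731638e-01 -4.09920586e-04]
 [ 2.88731905e-01  9.57408362e-01 -1.76507140e-03]
 [-1.17170558e-04 -1.80825413e-03 -9.99998358e-01]] [ 0.62160731 -0.86257123  0.37806873] 0.0 91.82155142275141
[ 427.82137468    5.56880754 1485.96217565] [ 0.0665949  -0.01846061 -0.9976093 ] 466.898820667315
[ 939.32722436 -706.33853149  689.59049007] [-0.4173901   0.70181625 -0.57726896] 384.218545760586
[119.44953002 642.69962461 384.99210522] [ 0.2408911  -0.07435297 -0.96769991] 366.4169798906641
```

View pics/top.png

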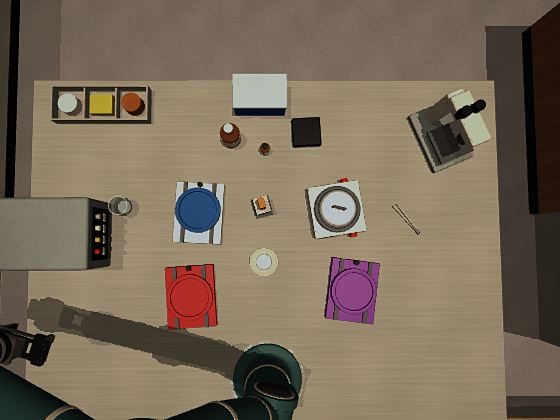

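View pics/scene.png

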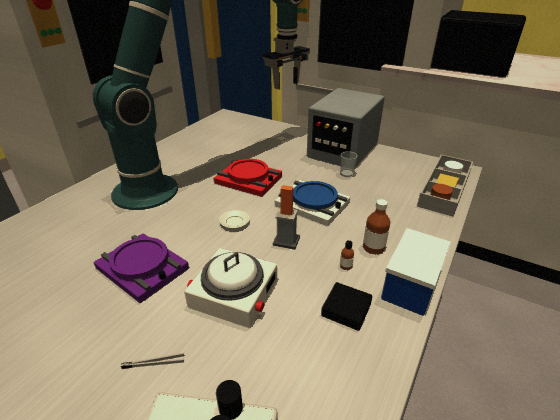

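The top view shows the blue stand at about (199,211), the holder with its orange handle at (261,205), and the bake plate with lid and loop at (337,209). The red and purple look-alikes are at (190,296) and (352,291). The scene view agrees. I'll zoom in next.

Run:
```python
from h import *
c=cam('top'); im=c['im']
cv2.imwrite('pics/crop.png',cv2.resize(im[170:255,165:375],None,fx=3.8,fy=3.8,interpolation=cv2.INTER_CUBIC))
hsv=cv2.cvtColor(im,cv2.COLOR_BGR2HSV)
def big(m,z,n,box):
    k=np.zeros(m.shape,np.uint8);x0,x1,y0,y1=box;k[y0:y1,x0:x1]=m[y0:y1,x0:x1]
    ct=max(cv2.findContours(k,cv2.RETR_EXTERNAL,cv2.CHAIN_APPROX_NONE)[0],key=cv2.contourArea)
    P=np.array([ray(c,u,v,z)[:2] for u,v in ct[:,0]],np.float32)
    print(n,cv2.minAreaRect(P),cv2.minEnclosingCircle(P),cv2.minAreaRect(ct)[0])
blue=cv2.inRange(hsv,(100,100,40),(130,255,255)); big(blue,48,'nest',(165,235,170,255))
org=cv2.inRange(hsv,(5,150,120),(18,255,255)); big(org,176,'handle',(245,280,185,225))
wh=cv2.inRange(hsv,(0,0,150),(179,60,255)); big(wh,60,'plate',(295,375,170,245))
big(wh,86,'lid',(318,357,188,230)); big(cv2.inRange(hsv,(0,0,140),(179,70,255)),15,'stand',(165,235,170,255))
for n,(u,v) in dict(plate=(337,209)).items(): print(n,ray(c,u,v,60))
```

```text
nest ((524.336181640625, 211.71124267578125), (135.26255798339844, 132.67625427246094), 89.86161041259766) ((524.0159301757812, 211.12347412109375), 69.3392562866211) (197.0, 209.5)
handle ((535.4581909179688, 13.530712127685547), (28.694969177246094, 17.393911361694336), 15.751526832580566) ((535.5259399414062, 13.231011390686035), 15.013384819030762) (261.1415100097656, 202.2453155517578)
plate ((524.1170043945312, -217.02392578125), (156.28628540039062, 156.19570922851562), 8.858513832092285) ((523.6109008789062, -216.77008056640625), 108.3921890258789) (336.6341857910156, 208.83853149414062)
lid ((525.6312866210938, -216.74642944335938), (99.9087905883789, 98.83565521240234), 44.58848190307617) ((525.6519775390625, -216.7890625), 50.81342315673828) (337.7500305175781, 207.75001525878906)
stand ((515.229736328125, 150.259765625), (23.141254425048828, 190.17437744140625), 86.50059509277344) ((515.5266723632812, 155.115234375), 95.21205139160156) (218.04197692871094, 213.09950256347656)
plate [ 523.4828266  -218.47350033   60.        ]
```

View pics/crop.png

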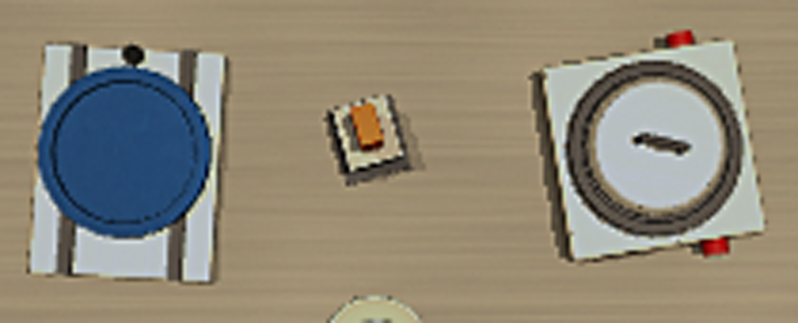

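Run:
```python
from h import *
c=cam('top'); g=cv2.cvtColor(c['im'],cv2.COLOR_BGR2GRAY)
k=np.zeros_like(g);k[196:220,325:351]=(g[196:220,325:351]<120)
n,l,st,ce=cv2.connectedComponentsWithStats(k,connectivity=8)
print(st,ce)
i=l[208,338]; i=i or 1
v,u=np.nonzero(l==i); P=np.array([ray(c,a,b,115.5)[:2] for a,b in zip(u,v)],np.float32)
print(P.mean(0),cv2.minAreaRect(P),cv2.fitLine(P,2,0,.01,.01).ravel())
# lid disc bright top
s=cam('scene'); im=s['im']; hsv=cv2.cvtColor(im,cv2.COLOR_BGR2HSV)
m=cv2.inRange(hsv,(5,150,80),(18,255,255)); m[:180]=0;m[220:]=0;m[:,:270]=0;m[:,300:]=0
r=cv2.minAreaRect(max(cv2.findContours(m,0,2)[0],key=cv2.contourArea)); print('scene handle',r,proj(s,(535.5,13.5,136)))
cv2.imwrite('pics/sc.png',np.hstack([cv2.resize(im[240:310,180:280],(560,392),interpolation=2)]))
for n,X in dict(loop=(524,-217,112)).items(): print(n,proj(s,X))
```

```text
[[     0      0    560    420 235152]
 [   325    196      1      1      1]
 [   332    205     15      6     47]] [[279.48794822 209.50047629]
 [325.         196.        ]
 [338.82978723 207.40425532]]
[ 524.46155 -215.2323 ] ((524.2320556640625, -215.46502685546875), (41.71969985961914, 9.882903099060059), 78.48580932617188) [ 2.1452786e-01  9.7671789e-01  5.2446155e+02 -2.1523232e+02]
scene handle ((286.5, 199.5), (11.0, 29.0), 0.0) (np.float64(286.6604541017065), np.float64(200.0482178101112))
loop (np.float64(230.5300772613688), np.float64(257.6909432461526))
```

View pics/sc.png

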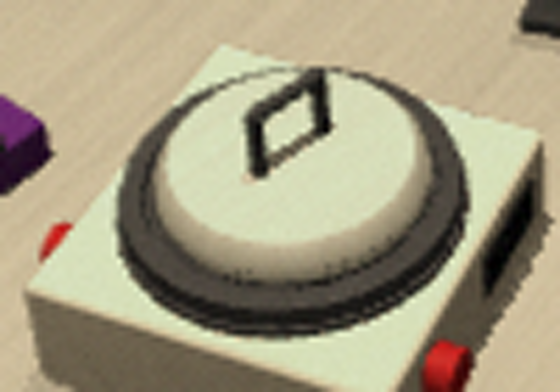

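The loop's top bar is centred near (231,257) in the scene image, which agrees with the top view: bar at (524.3,−215.5), lid yaw about −12°. I'll move towards the handle, staying clear of the oven.

Emit:
send_rows --pt "-17 -30 -10 0 -1" --pt "-34 -60 -20 0 -1" --pt "-52 -90 -30 0 -1" --pt "-69 -121 -40 0 -1" --pt "-69 -121 -40 0 -1"

```text
time_s: 0.72
tcp_pos: [221.8, 481.5, 264.6]
eef_rot: [[-0.956, 0.294, 0.002], [0.294, 0.956, -0.0], [-0.002, 0.0, -1.0]]
force: [0.7, 0.2, -0.9]
grip_width: 92.0
finger_force: 0.0
```

Emit:
send_rows --pt "-17 -30 0 0 -1" --pt "-34 -60 0 0 -1" --pt "-52 -90 0 0 -1" --pt "-69 -121 0 0 -1" --pt "-69 -121 0 0 -1"

```text
time_s: 1.13
tcp_pos: [251.4, 345.3, 262.5]
eef_rot: [[-0.956, 0.295, -0.0], [0.295, 0.956, -0.002], [-0.001, -0.002, -1.0]]
force: [-0.7, -0.3, -0.2]
grip_width: 91.9
finger_force: 0.0
```

Emit:
send_rows --pt "-30 -20 0 0 -1" --pt "-60 -40 0 0 -1" --pt "-90 -60 0 0 -1" --pt "-120 -80 0 0 -1" --pt "-150 -100 0 0 -1"

```text
time_s: 1.55
tcp_pos: [365.7, 211.0, 262.9]
eef_rot: [[-0.958, 0.288, 0.001], [0.288, 0.958, 0.001], [-0.001, 0.001, -1.0]]
force: [-0.1, 0.4, -0.3]
grip_width: 92.1
finger_force: 0.0
```

Emit:
send_rows --pt "-30 -20 0 0 -1" --pt "-60 -40 0 0 -1" --pt "-90 -60 0 0 -1" --pt "-120 -80 0 0 -1" --pt "-150 -100 0 0 -1"

```text
time_s: 1.97
tcp_pos: [480.7, 71.9, 262.9]
eef_rot: [[-0.958, 0.288, 0.001], [0.288, 0.958, 0.0], [-0.001, 0.001, -1.0]]
force: [-0.5, 1.3, 0.4]
grip_width: 91.6
finger_force: 0.0
```

Emit:
send_rows --pt "-20 -12 0 -6.5 -1" --pt "-40 -24 0 -13 -1" --pt "-60 -36 0 -19.5 -1" --pt "-67 -40.5 0 -26 -1" --pt "-67 -40.5 0 -32.5 -1"

```text
time_s: 2.38
tcp_pos: [533.6, 12.7, 262.4]
eef_rot: [[-0.962, -0.273, 0.001], [-0.273, 0.962, -0.002], [-0.0, -0.002, -1.0]]
force: [0.3, 0.0, -0.9]
grip_width: 91.8
finger_force: 0.0
```

Emit:
send_rows --pt "0 0 0 0 -1" --pt "0 0 0 0 -1" --pt "0 0 0 0 -1"

```text
time_s: 2.63
tcp_pos: [531.9, 15.2, 262.6]
eef_rot: [[-0.963, -0.269, 0.0], [-0.269, 0.963, 0.0], [-0.0, 0.0, -1.0]]
force: [0.2, 0.5, 0.0]
grip_width: 92.0
finger_force: 0.0
```

Run:
```python
from h import *
s=manip.get_state(); print(s['tcp_pos'],s['eef_rot'],s['force'])
c=cam('wrist','w1.png'); 
for X in [(535.5,13.5,176),(535.5,13.5,96)]: print(proj(c,X))
m=cv2.inRange(cv2.cvtColor(c['im'],cv2.COLOR_BGR2HSV),(5,150,60),(18,255,255))
k=max(cv2.findContours(m,0,2)[0],key=cv2.contourArea); print(cv2.minAreaRect(k),[ray(c,*p,176).round(1)[:2] for p in cv2.boxPoints(cv2.minAreaRect(k))])
```

```text
[531.87515708  15.24487809 262.55949081] [[-9.63120296e-01 -2.69071170e-01  2.93538447e-05]
 [-2.69071159e-01  9.63120279e-01  1.97790338e-04]
 [-8.14909606e-05  1.82597615e-04 -9.99999980e-01]] [0.23547214 0.46641114 0.01170135]
(np.float64(273.89334853361936), np.float64(224.9585011245834))
(np.float64(274.86391276986967), np.float64(200.27019561940946))
((405.0, 397.5), (43.0, 308.0), 90.0) [array([661.4,  29.5]), array([595. , 265.8]), array([632.8, 284.8]), array([701.5,  39.9])]
```

View pics/w1.png

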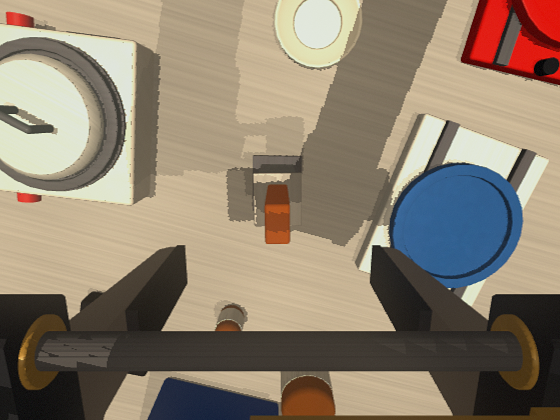

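The wrist view shows the handle's top face centred at about (277.5,228), aligned with the image axes. The loop is at left around (27,120) and the blue nest is at (456,226).

Run:
```python
from h import *
c=cam('wrist'); m=cv2.inRange(cv2.cvtColor(c['im'],cv2.COLOR_BGR2HSV),(5,150,60),(18,255,255)); m[260:]=0
k=max(cv2.findContours(m,0,2)[0],key=cv2.contourArea); print(cv2.minAreaRect(k),cv2.boundingRect(k))
v=cv2.cvtColor(c['im'],cv2.COLOR_BGR2HSV)[:,277,2]; print(v[175:255])
E=np.array(manip.get_state()['eef_rot']); p=np.array(manip.get_state()['tcp_pos'])
x,y,w,h=cv2.boundingRect(k)
for z,u,vv in((176,x+w/2,228),): X=ray(c,u,vv,z); print(X,E.T@(X-p))
hs=cv2.cvtColor(c['im'],cv2.COLOR_BGR2HSV); m=cv2.inRange(hs,(100,100,40),(125,255,255)); m[:,:380]=0; m[300:]=0
k=max(cv2.findContours(m,0,2)[0],key=cv2.contourArea); P=np.array([ray(c,*q,48)[:2] for q in k[:,0]],np.float32); print('nest',cv2.fitEllipse(P))
```

```text
((277.0, 214.0), (58.0, 24.0), 90.0) (265, 185, 25, 59)
[226 225 226 226 229 180 106 105 105 107 106 106 105 105 106 105 106 105
 104 105 108 105 107 107 105 107 109 107 102 135 158 172 177 177 178 178
 166 169 142 141 140 141 142 141 140 142 141 142 140 141 140 141 142 140
 138 176 178 176 178 177 177 176 177 177 177 177 177 174 154 198 199 198
 199 201 195 195 193 199 201 204]
[536.9133348   16.58368144 176.        ] [-5.3013741  -0.1137885  86.63421793]
nest ((519.859619140625, 212.11233520507812), (130.25241088867188, 144.3671417236328), 161.58323669433594)
```

Emit:
send_rows --pt "-3 -0.5 30 0 -1" --pt "-3 -0.5 60 0 -1" --pt "-3 -0.5 90 0 -1" --pt "-3 -0.5 115 0 -1" --pt "-3 -0.5 135 0 -1"

```text
time_s: 3.15
tcp_pos: [534.0, 15.4, 125.8]
eef_rot: [[-0.963, -0.27, -0.001], [-0.27, 0.963, -0.0], [0.001, 0.0, -1.0]]
force: [0.2, -0.8, 0.4]
grip_width: 91.8
finger_force: 0.0
```

Emit:
send_rows --pt "0 0 0 0 -1" --pt "0 0 0 0 0" --pt "0 0 0 0 1" --pt "0 0 0 0 1" --pt "0 0 0 0 1"

```text
time_s: 3.57
tcp_pos: [535.9, 15.1, 129.1]
eef_rot: [[-0.963, -0.271, 0.003], [-0.271, 0.963, 0.001], [-0.003, -0.0, -1.0]]
force: [0.6, -0.2, 0.4]
grip_width: 67.2
finger_force: 0.0
```

Emit:
send_rows --pt "0 0 0 0 1" --pt "0 0 0 0 1" --pt "0 0 0 0 1" --pt "0 0 0 0 1" --pt "0 0 0 0 1"

```text
time_s: 3.98
tcp_pos: [534.9, 14.9, 127.7]
eef_rot: [[-0.963, -0.271, 0.0], [-0.271, 0.963, 0.0], [-0.0, 0.0, -1.0]]
force: [0.0, -0.7, -0.9]
grip_width: 34.1
finger_force: 0.0
```

Emit:
send_rows --pt "0 0 0 0 1" --pt "0 0 0 0 1" --pt "0 0 0 0 1" --pt "0 0 0 0 1" --pt "0 0 0 0 1"

```text
time_s: 4.4
tcp_pos: [534.8, 14.9, 127.5]
eef_rot: [[-0.963, -0.271, -0.0], [-0.271, 0.963, -0.0], [0.0, 0.0, -1.0]]
force: [-1.0, 0.3, -1.0]
grip_width: 18.0
finger_force: 30.0
```

Emit:
send_rows --pt "0 0 0 0 1" --pt "0 0 0 0 1"

```text
time_s: 4.57
tcp_pos: [534.9, 14.9, 127.5]
eef_rot: [[-0.963, -0.271, -0.0], [-0.271, 0.963, 0.0], [0.0, 0.0, -1.0]]
force: [-0.1, 0.6, 0.4]
grip_width: 17.8
finger_force: 30.0
```

```bash
python3 -c "
from h import *
s=manip.get_state(); print(s['tcp_pos'],s['force'],s['ft_torque'],s['eef_rot'],s['grip_width'])"
```

```text
[534.85496658  14.92123297 127.54141447] [-0.12314178  0.59714872  0.42413086] [ 0.07164989 -0.03490388 -0.00140294] [[-9.62619024e-01 -2.70859029e-01 -2.22644178e-05]
 [-2.70859029e-01  9.62619024e-01  1.80465669e-05]
 [ 1.65440766e-05  2.34024872e-05 -1.00000000e+00]] 17.82514051890384
```

Emit:
send_rows --pt "0 0 -10 0 1" --pt "0 0 -30 0 1" --pt "0 0 -60 0 1" --pt "0 0 -95 0 1" --pt "0 0 -130 0 1"

```text
time_s: 4.98
tcp_pos: [534.1, 14.6, 259.1]
eef_rot: [[-0.963, -0.27, -0.001], [-0.27, 0.963, -0.001], [0.001, -0.0, -1.0]]
force: [1.5, 1.1, -2.0]
grip_width: 17.7
finger_force: 30.0
```

Emit:
send_rows --pt "0 0 0 0 1" --pt "0 0 0 0 1" --pt "0 0 0 0 1"

```text
time_s: 5.23
tcp_pos: [534.1, 15.0, 257.1]
eef_rot: [[-0.963, -0.271, -0.001], [-0.271, 0.963, 0.0], [0.001, 0.0, -1.0]]
force: [-0.1, -0.4, -2.9]
grip_width: 17.6
finger_force: 30.0
```

Run:
```python
from h import *
s=manip.get_state(); print(s['tcp_pos'],s['force'],s['ft_torque'],s['grip_width'])
c=cam('scene'); p=np.array(s['tcp_pos']); 
for dz in (8.5,-92.5): print(proj(c,p+[0,0,dz]))
u,v=map(int,proj(c,p+[0,0,-50])); print(u,v)
cv2.imwrite('pics/hk.png',cv2.resize(c['im'][v-50:v+50,u-50:u+50],(600,600),interpolation=2))
```

```text
[534.05378918  15.00584332 257.08985867] [-0.1355787  -0.39823752 -2.93215959] [0.02898327 0.06099878 0.02548532] 17.636252874852733
(np.float64(286.92841348316387), np.float64(154.6261974248718))
(np.float64(286.5591883339229), np.float64(190.27818653018986))
286 175
```

View pics/hk.png

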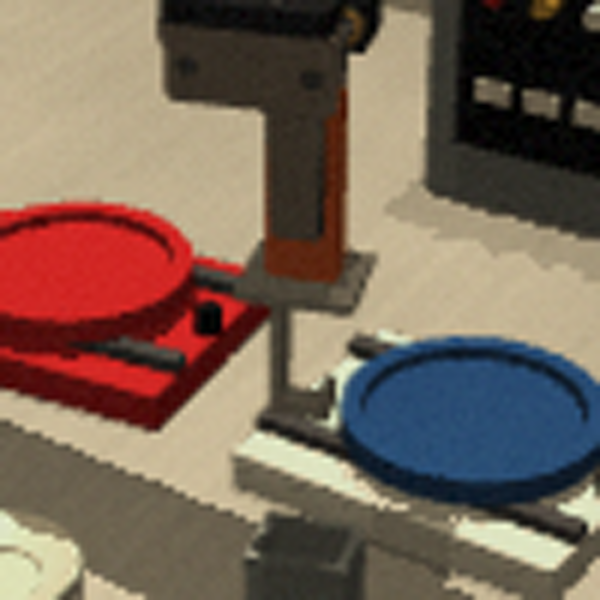

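The hook's stem is at crop (280,370) and the lip at (325,395), to the right, so the hook opens towards world +x, away from the robot. I'll move to the near side of the loop.

Emit:
send_rows --pt "11 -20 0 0 1" --pt "22 -40 0 0 1" --pt "34 -60 0 0 1" --pt "45 -80 0 0 1" --pt "56 -99 0 0 1"

```text
time_s: 5.7
tcp_pos: [506.2, -96.6, 255.8]
eef_rot: [[-0.963, -0.271, -0.004], [-0.271, 0.963, -0.0], [0.004, 0.001, -1.0]]
force: [0.9, -0.4, -1.9]
grip_width: 17.6
finger_force: 30.0
```

Emit:
send_rows --pt "11 -20 0 5.5 1" --pt "22 -40 0 11 1" --pt "34 -60 0 16.5 1" --pt "45 -80 0 22 1" --pt "56 -99 0 27.7 1"

```text
time_s: 6.12
tcp_pos: [479.2, -206.9, 255.9]
eef_rot: [[-0.977, 0.213, -0.004], [0.213, 0.977, 0.0], [0.004, -0.0, -1.0]]
force: [-0.4, 0.2, -1.6]
grip_width: 18.0
finger_force: 30.0
```

Emit:
send_rows --pt "0 0 0 0 1" --pt "0 0 0 0 1" --pt "0 0 0 0 1" --pt "0 0 0 0 1"

```text
time_s: 6.45
tcp_pos: [480.7, -204.7, 256.7]
eef_rot: [[-0.979, 0.205, -0.002], [0.205, 0.979, 0.001], [0.002, 0.0, -1.0]]
force: [-0.5, -0.5, -2.1]
grip_width: 18.1
finger_force: 30.0
```

Run:
```python
from h import *
s=manip.get_state(); p=np.array(s['tcp_pos']); E=np.array(s['eef_rot']); print(p,E,s['force'])
c=cam('wrist','w2.png')
L=np.array([524.3,-215.5,115.5]); yv=np.array([.208,.978,0])
print('to loop',E.T@(L-p),[proj(c,L+yv*k) for k in(-16,0,16)])
```

```text
[ 480.70780308 -204.68720541  256.74274124] [[-9.78736692e-01  2.05114618e-01 -1.57530290e-03]
 [ 2.05113793e-01  9.78737903e-01  6.70417611e-04]
 [ 1.67932111e-03  3.33045963e-04 -9.99998534e-01]] [-0.50572317 -0.45050522 -2.10913008]
to loop [-45.12032782  -1.68853541 141.16661424] [(np.float64(257.96755444164637), np.float64(253.08097326232087)), (np.float64(276.06620866485594), np.float64(253.15052431328647)), (np.float64(294.16303775575057), np.float64(253.2200683504782))]
```

View pics/w2.png

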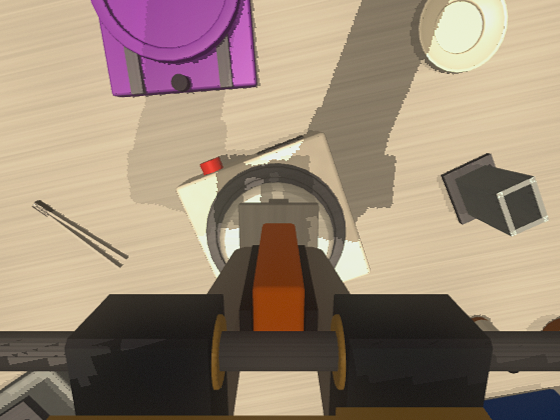

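The wrist view shows the lifter in front of the plate; the rim spans columns 207 to 346, which is centred on the tool. I'll lower and then check from the scene camera.

Emit:
send_rows --pt "0 -0.7 15 0 1" --pt "0 -0.7 30 0 1" --pt "0 -0.7 45 0 1" --pt "0 -0.7 58 0 1" --pt "0 -0.7 66 0 1"

```text
time_s: 6.92
tcp_pos: [480.2, -205.4, 190.1]
eef_rot: [[-0.979, 0.206, -0.002], [0.206, 0.979, 0.001], [0.002, 0.0, -1.0]]
force: [0.3, -0.6, -2.2]
grip_width: 17.9
finger_force: 30.0
```

Emit:
send_rows --pt "0 0 0 0 1" --pt "0 0 0 0 1" --pt "0 0 0 0 1"

```text
time_s: 7.17
tcp_pos: [481.2, -206.7, 192.3]
eef_rot: [[-0.978, 0.207, 0.001], [0.207, 0.978, -0.0], [-0.001, -0.0, -1.0]]
force: [0.3, -1.0, -1.8]
grip_width: 18.1
finger_force: 30.0
```

Run:
```python
from h import *
s=manip.get_state(); p=np.array(s['tcp_pos']); E=np.array(s['eef_rot']); print(p,s['force'])
c=cam('scene'); sd=p+E@[0,0,92.5]
S=lambda X:[round((a-b)*8) for a,b in zip(proj(c,X),(185,220))]
print('saddle',S(sd),'bar',S((524.3,-215.5,115.5)))
cv2.imwrite('pics/hk2.png',cv2.resize(c['im'][220:290,185:275],None,fx=8,fy=8,interpolation=2))
```

```text
[ 481.15520434 -206.73353428  192.28164996] [ 0.30705884 -0.95873224 -1.80551526]
saddle [268, 261] bar [367, 289]
```

View pics/hk2.png

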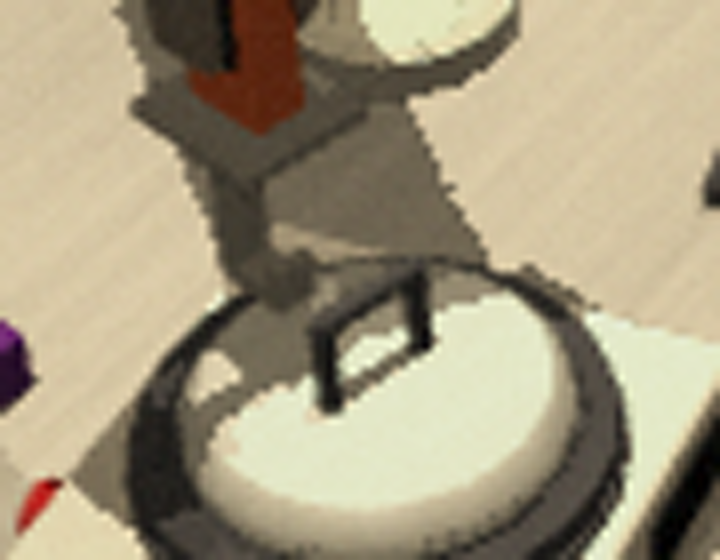

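The hook sits at (268,262) as predicted and the loop's bar is at (368,298), aligned with it. I'll slide in.

Emit:
send_rows --pt "-6 0 0.5 0 1" --pt "-12 0 1 0 1" --pt "-18 0 1 0 1" --pt "-24 0 1 0 1" --pt "-28 0 1 0 1"

```text
time_s: 7.63
tcp_pos: [509.1, -212.7, 190.6]
eef_rot: [[-0.978, 0.207, 0.0], [0.207, 0.978, -0.0], [-0.0, -0.0, -1.0]]
force: [0.7, -0.3, -2.2]
grip_width: 18.2
finger_force: 30.0
```

Emit:
send_rows --pt "-3 0 0 0 1" --pt "-6 0 0 0 1" --pt "-9 0 0 0 1" --pt "-12 0 0 0 1" --pt "-12 0 0 0 1"

```text
time_s: 8.05
tcp_pos: [520.3, -215.1, 190.6]
eef_rot: [[-0.978, 0.207, 0.0], [0.207, 0.978, -0.0], [-0.0, -0.0, -1.0]]
force: [0.1, -0.6, -2.9]
grip_width: 17.9
finger_force: 30.0
```

Emit:
send_rows --pt "-1 0 0 0 1" --pt "-2 0 0 0 1" --pt "-3 0 0 0 1" --pt "-4 0 0 0 1" --pt "-4 0 0 0 1"

```text
time_s: 8.47
tcp_pos: [523.8, -215.8, 190.6]
eef_rot: [[-0.978, 0.208, 0.0], [0.208, 0.978, -0.0], [-0.0, 0.0, -1.0]]
force: [-0.1, 0.3, -2.8]
grip_width: 17.7
finger_force: 30.0
```

Run:
```python
from h import *
s=manip.get_state(); p=np.array(s['tcp_pos']); E=np.array(s['eef_rot']); print(p,s['force'])
c=cam('scene'); sd=p+E@[0,0,92.5]
S=lambda X:[round((a-b)*8) for a,b in zip(proj(c,X),(185,220))]
print('saddle',S(sd),'bar',S((524.3,-215.5,115.5)))
cv2.imwrite('pics/hk3.png',cv2.resize(c['im'][220:290,185:275],None,fx=8,fy=8,interpolation=2))
```

```text
[ 523.78932709 -215.84482025  190.63522479] [-0.1342078   0.32379205 -2.8276638 ]
saddle [370, 336] bar [367, 289]
```

View pics/hk3.png

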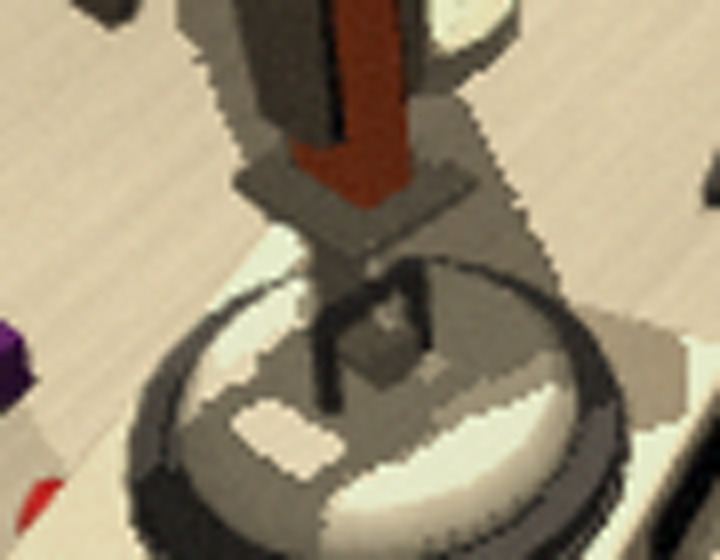

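The lip shows inside the loop opening at about (390,340) with no contact force. I'll lift gently.

Emit:
send_rows --pt "0 0 -4 0 1" --pt "0 0 -8 0 1" --pt "0 0 -10 0 1" --pt "0 0 -11 0 1" --pt "0 0 -12 0 1"

```text
time_s: 8.93
tcp_pos: [523.7, -215.9, 202.9]
eef_rot: [[-0.978, 0.208, 0.001], [0.208, 0.978, -0.0], [-0.001, 0.0, -1.0]]
force: [-0.0, -0.6, -2.2]
grip_width: 17.7
finger_force: 30.0
```

Emit:
send_rows --pt "0 0 -1 0 1" --pt "0 0 -2 0 1" --pt "0 0 -3 0 1" --pt "0 0 -4 0 1" --pt "0 0 -5 0 1"

```text
time_s: 9.35
tcp_pos: [523.0, -215.5, 206.9]
eef_rot: [[-0.978, 0.208, -0.002], [0.208, 0.978, 0.0], [0.002, 0.0, -1.0]]
force: [-0.1, 0.7, -5.8]
grip_width: 17.9
finger_force: 30.0
```

Emit:
send_rows --pt "0 0 -1 0 1" --pt "0 0 -2 0 1" --pt "0 0 -4 0 1" --pt "0 0 -6 0 1" --pt "0 0 -9 0 1"

```text
time_s: 9.77
tcp_pos: [523.5, -215.8, 216.6]
eef_rot: [[-0.978, 0.208, -0.0], [0.208, 0.978, 0.0], [0.0, 0.0, -1.0]]
force: [-0.4, -0.3, -6.8]
grip_width: 17.9
finger_force: 30.0
```

Emit:
send_rows --pt "0 0 -4 0 1" --pt "0 0 -9 0 1" --pt "0 0 -15 0 1" --pt "0 0 -21 0 1" --pt "0 0 -28 0 1"

```text
time_s: 10.18
tcp_pos: [523.6, -215.9, 245.3]
eef_rot: [[-0.978, 0.208, 0.0], [0.208, 0.978, 0.0], [-0.0, 0.0, -1.0]]
force: [-0.2, -1.2, -6.9]
grip_width: 17.7
finger_force: 30.0
```

Emit:
send_rows --pt "0 0 -6 0 1" --pt "0 0 -11 0 1" --pt "0 0 -15 0 1" --pt "0 0 -18 0 1" --pt "0 0 -20 0 1"

```text
time_s: 10.6
tcp_pos: [523.6, -215.9, 265.0]
eef_rot: [[-0.978, 0.208, 0.0], [0.208, 0.978, 0.0], [-0.0, 0.0, -1.0]]
force: [-0.2, -0.0, -6.8]
grip_width: 18.0
finger_force: 30.0
```

Emit:
send_rows --pt "0 0 0 0 1" --pt "0 0 0 0 1" --pt "0 0 0 0 1"

```text
time_s: 10.85
tcp_pos: [523.4, -215.8, 264.3]
eef_rot: [[-0.978, 0.208, -0.001], [0.208, 0.978, 0.0], [0.001, 0.0, -1.0]]
force: [-0.2, 0.3, -5.9]
grip_width: 17.9
finger_force: 30.0
```

Run:
```python
from h import *
s=manip.get_state(); p=np.array(s['tcp_pos']); E=np.array(s['eef_rot']); print(p,s['force'],s['time_s'])
c=cam('scene'); u,v=map(int,proj(c,p-[0,0,110]))
print(E.T@(np.array([524,212,p[2]])-p))
cv2.imwrite('pics/hang.png',cv2.resize(c['im'][v-50:v+50,u-60:u+60],None,fx=5,fy=5,interpolation=2))
```

```text
[ 523.4199581  -215.76869942  264.27477554] [-0.15453102  0.28370018 -5.94604251] 10.85
[8.82284153e+01 4.18571547e+02 6.02724027e-02]
```

View pics/hang.png

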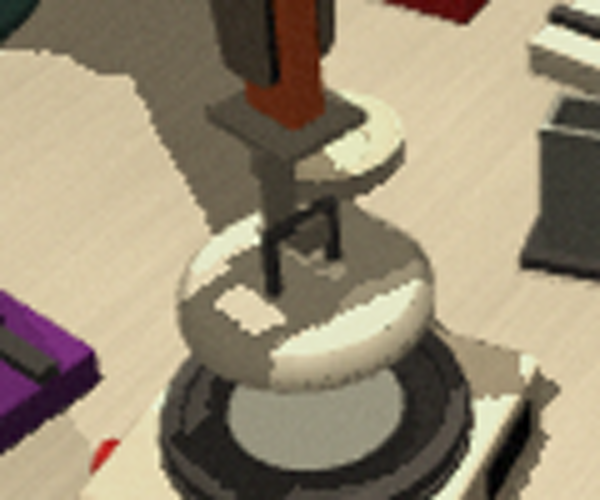

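The lid hangs level on the hook, clear of the plate. I'll carry it smoothly to the stand.

Emit:
send_rows --pt "0.4 2 0 0 1" --pt "1.1 5 0 0 1" --pt "2.1 10 0 0 1" --pt "3.4 16 0 0 1" --pt "4.8 23 0 0 1"

```text
time_s: 11.32
tcp_pos: [523.7, -191.6, 264.5]
eef_rot: [[-0.978, 0.208, -0.0], [0.208, 0.978, 0.0], [0.0, 0.0, -1.0]]
force: [0.2, -0.3, -6.5]
grip_width: 17.7
finger_force: 30.0
```

Emit:
send_rows --pt "1.9 9 0 0 1" --pt "4 19 0 0 1" --pt "6.3 30 0 0 1" --pt "8.9 42 0 0 1" --pt "11.6 55 0 0 1"

```text
time_s: 11.73
tcp_pos: [523.7, -134.8, 264.7]
eef_rot: [[-0.978, 0.207, 0.0], [0.207, 0.978, 0.0], [-0.0, 0.0, -1.0]]
force: [-0.2, -0.5, -6.0]
grip_width: 18.0
finger_force: 30.0
```

Emit:
send_rows --pt "2.7 13 0 0 1" --pt "5.5 26 0 0 1" --pt "8.2 39 0 0 1" --pt "11 52 0 0 1" --pt "13.7 65 0 0 1"

```text
time_s: 12.15
tcp_pos: [523.6, -67.9, 264.7]
eef_rot: [[-0.978, 0.207, 0.0], [0.207, 0.978, 0.0], [0.0, 0.0, -1.0]]
force: [-0.3, 0.2, -7.3]
grip_width: 18.0
finger_force: 30.0
```

Emit:
send_rows --pt "2.7 13 0 0 1" --pt "5.5 26 0 0 1" --pt "8.2 39 0 0 1" --pt "11 52 0 0 1" --pt "13.7 65 0 0 1"

```text
time_s: 12.57
tcp_pos: [523.6, -1.5, 264.7]
eef_rot: [[-0.978, 0.207, 0.0], [0.207, 0.978, 0.0], [-0.0, 0.0, -1.0]]
force: [0.4, 0.2, -6.9]
grip_width: 17.8
finger_force: 30.0
```

Emit:
send_rows --pt "2.7 13 0 0 1" --pt "5.5 26 0 0 1" --pt "8.2 39 0 0 1" --pt "11 52 0 0 1" --pt "13.7 65 0 0 1"

```text
time_s: 12.98
tcp_pos: [523.6, 64.8, 264.7]
eef_rot: [[-0.978, 0.207, 0.0], [0.207, 0.978, 0.0], [0.0, 0.0, -1.0]]
force: [0.5, 0.2, -7.6]
grip_width: 17.9
finger_force: 30.0
```

Emit:
send_rows --pt "2.7 13 0 0 1" --pt "5.5 26 0 0 1" --pt "8.2 39 0 0 1" --pt "11 52 0 0 1" --pt "13.7 65 0 0 1"

```text
time_s: 13.4
tcp_pos: [523.9, 131.0, 264.6]
eef_rot: [[-0.978, 0.207, -0.0], [0.207, 0.978, 0.0], [0.0, 0.0, -1.0]]
force: [0.5, 0.0, -6.6]
grip_width: 17.9
finger_force: 30.0
```

Emit:
send_rows --pt "2.7 13 0 0 1" --pt "5.3 25 0 0 1" --pt "7.6 36 0 0 1" --pt "9.7 46 0 0 1" --pt "11.6 55 0 0 1"

```text
time_s: 13.82
tcp_pos: [524.1, 186.9, 264.5]
eef_rot: [[-0.978, 0.207, -0.0], [0.207, 0.978, -0.0], [0.0, -0.0, -1.0]]
force: [-0.0, 0.0, -6.2]
grip_width: 17.9
finger_force: 30.0
```

Emit:
send_rows --pt "1.7 8 0 0 1" --pt "3.2 15 0 0 1" --pt "4.2 20 0 0 1" --pt "5 23.5 0 0 1" --pt "5.4 25.6 0 0 1"

```text
time_s: 14.23
tcp_pos: [524.2, 212.2, 264.5]
eef_rot: [[-0.978, 0.207, -0.0], [0.207, 0.978, -0.0], [0.0, -0.0, -1.0]]
force: [-0.0, -0.3, -7.1]
grip_width: 17.6
finger_force: 30.0
```

Emit:
send_rows --pt "0 0 0 0 1" --pt "0 0 0 0 1" --pt "0 0 0 0 1" --pt "0 0 0 0 1" --pt "0 0 0 0 1"

```text
time_s: 14.65
tcp_pos: [524.3, 211.6, 264.6]
eef_rot: [[-0.978, 0.208, 0.0], [0.208, 0.978, -0.0], [-0.0, -0.0, -1.0]]
force: [-0.5, 0.2, -6.5]
grip_width: 17.7
finger_force: 30.0
```

Run:
```python
from h import *
s=manip.get_state(); p=np.array(s['tcp_pos']); print(p,s['force'],s['time_s'])
zl=p[2]-138.5+20
for n in('top','scene'):
    c=cam(n); hs=cv2.cvtColor(c['im'],cv2.COLOR_BGR2HSV)
    u,v=map(int,proj(c,(p[0],p[1],zl))); w=40
    m=cv2.inRange(hs,(100,100,30),(130,255,255))
    for (a,b) in [(0,1),(0,-1),(1,0),(-1,0)]:  # scan outwards for lid edge
        l=[tuple(int(t) for t in c['im'][v+b*i,u+a*i]) for i in range(10,30)]
        print(n,(a,b),[f"{q[0]}/{q[2]}" for q in l])
    print(u,v)
```

```text
[524.27746227 211.56906679 264.63494797] [-0.47210661  0.18404187 -6.51687076] 14.65
top (0, 1) ['69/91', '88/118', '86/115', '117/155', '116/154', '115/154', '119/159', '104/141', '67/99', '63/65', '62/9', '50/15', '66/19', '64/12', '64/33', '103/140', '127/173', '124/166', '126/167', '125/166']
top (0, -1) ['40/61', '43/66', '69/107', '69/107', '103/154', '101/153', '96/147', '101/156', '158/187', '85/111', '200/197', '200/200', '196/197', '197/197', '212/201', '121/158', '121/172', '123/170', '123/171', '124/170']
top (1, 0) ['189/208', '159/177', '42/50', '30/35', '37/43', '39/45', '37/45', '39/47', '39/46', '37/45', '38/46', '38/46', '39/47', '41/50', '33/45', '36/14', '42/9', '117/23', '94/83', '204/213']
top (-1, 0) ['20/14', '60/43', '60/44', '58/43', '59/44', '60/46', '61/45', '61/45', '48/36', '41/30', '43/32', '45/32', '48/35', '48/35', '50/38', '50/37', '49/37', '51/37', '52/38', '52/39']
192 207
scene (0, 1) ['172/213', '147/194', '131/172', '122/160', '107/140', '87/115', '84/117', '143/192', '86/63', '60/19', '40/13', '40/13', '59/21', '62/25', '59/19', '49/19', '45/16', '48/14', '48/19', '47/19']
scene (0, -1) ['41/55', '40/54', '42/58', '43/57', '44/61', '42/60', '45/60', '44/59', '44/60', '45/61', '43/58', '43/60', '43/59', '52/72', '58/77', '53/76', '17/86', '15/87', '16/87', '19/90']
scene (1, 0) ['79/106', '82/109', '80/107', '75/103', '78/104', '78/107', '81/105', '53/73', '42/50', '41/49', '39/48', '39/46', '40/46', '37/46', '48/56', '52/59', '60/73', '63/76', '64/79', '66/82']
scene (-1, 0) ['80/106', '82/111', '85/114', '109/145', '107/143', '109/147', '105/140', '115/156', '146/194', '144/193', '143/191', '145/192', '145/192', '147/195', '145/195', '146/193', '144/190', '146/193', '144/193', '144/191']
316 163
```

Emit:
send_rows --pt "0 0 4 0 1" --pt "0 0 10 0 1" --pt "0 0 18 0 1" --pt "0 0 27 0 1" --pt "0 0 36 0 1"

```text
time_s: 15.17
tcp_pos: [523.9, 211.9, 227.3]
eef_rot: [[-0.978, 0.207, -0.001], [0.207, 0.978, -0.0], [0.001, -0.0, -1.0]]
force: [-0.1, 0.2, -6.4]
grip_width: 18.1
finger_force: 30.0
```

Emit:
send_rows --pt "0 0 9 0 1" --pt "0 0 18 0 1" --pt "0 0 25 0 1" --pt "0 0 30 0 1" --pt "0 0 33 0 1"

```text
time_s: 15.58
tcp_pos: [523.9, 211.8, 194.6]
eef_rot: [[-0.978, 0.208, -0.001], [0.208, 0.978, -0.001], [0.001, -0.001, -1.0]]
force: [0.1, -0.1, -7.0]
grip_width: 18.0
finger_force: 30.0
```

Emit:
send_rows --pt "0 0 1 0 1" --pt "0 0 2 0 1" --pt "0 0 3 0 1" --pt "0 0 4 0 1" --pt "0 0 5 0 1"

```text
time_s: 16.0
tcp_pos: [524.4, 212.1, 190.9]
eef_rot: [[-0.978, 0.208, 0.001], [0.208, 0.978, 0.0], [-0.001, 0.001, -1.0]]
force: [-0.2, 0.0, -7.0]
grip_width: 18.1
finger_force: 30.0
```

Emit:
send_rows --pt "0 0 0.7 0 1" --pt "0 0 1.4 0 1" --pt "0 0 2.1 0 1" --pt "0 0 2.8 0 1" --pt "0 0 3.5 0 1"

```text
time_s: 16.42
tcp_pos: [524.2, 212.0, 187.1]
eef_rot: [[-0.978, 0.208, 0.0], [0.208, 0.978, 0.0], [-0.0, 0.0, -1.0]]
force: [-0.2, 0.4, -6.9]
grip_width: 17.9
finger_force: 30.0
```

Emit:
send_rows --pt "0 0 0.5 0 1" --pt "0 0 1 0 1" --pt "0 0 1.5 0 1" --pt "0 0 2 0 1" --pt "0 0 2 0 1"

```text
time_s: 16.83
tcp_pos: [524.2, 211.9, 185.0]
eef_rot: [[-0.978, 0.208, -0.0], [0.208, 0.978, -0.0], [0.0, -0.0, -1.0]]
force: [-0.6, -0.4, -7.1]
grip_width: 17.7
finger_force: 30.0
```

Emit:
send_rows --pt "0 0 0.5 0 1" --pt "0 0 1 0 1" --pt "0 0 1.5 0 1" --pt "0 0 2 0 1" --pt "0 0 2 0 1"

```text
time_s: 17.25
tcp_pos: [523.8, 212.4, 183.0]
eef_rot: [[-0.978, 0.207, -0.001], [0.207, 0.978, 0.0], [0.001, 0.0, -1.0]]
force: [-1.4, 0.7, -5.0]
grip_width: 17.8
finger_force: 30.0
```

Emit:
send_rows --pt "0 0 0.5 0 1" --pt "0 0 1 0 1" --pt "0 0 1.5 0 1" --pt "0 0 2 0 1" --pt "0 0 2 0 1"

```text
time_s: 17.67
tcp_pos: [525.1, 211.7, 181.6]
eef_rot: [[-0.978, 0.208, 0.002], [0.208, 0.978, 0.0], [-0.002, 0.001, -1.0]]
force: [0.0, 0.3, -3.5]
grip_width: 17.8
finger_force: 30.0
```

Emit:
send_rows --pt "0 0 -0.6 0 1" --pt "0.5 0 -0.6 0 1" --pt "1 0 -0.6 0 1" --pt "1.5 0 -0.6 0 1" --pt "1.5 0 -0.6 0 1"

```text
time_s: 18.08
tcp_pos: [522.8, 212.2, 181.6]
eef_rot: [[-0.978, 0.207, 0.0], [0.207, 0.978, -0.0], [-0.0, -0.0, -1.0]]
force: [0.7, 0.1, -6.5]
grip_width: 17.8
finger_force: 30.0
```

Emit:
send_rows --pt "0.5 0 0 0 1" --pt "1 0 0 0 1" --pt "1.5 0 0 0 1" --pt "1.5 0 0 0 1" --pt "1.5 0 0 0 1"

```text
time_s: 18.5
tcp_pos: [521.8, 212.4, 182.0]
eef_rot: [[-0.978, 0.208, 0.001], [0.208, 0.978, 0.0], [-0.001, 0.0, -1.0]]
force: [1.9, -1.0, -5.9]
grip_width: 17.7
finger_force: 30.0
```

Run:
```python
from h import *
s=manip.get_state(); p=np.array(s['tcp_pos']); print(p,s['force'],s['ft_torque'],s['time_s'])
for n in('top','scene'):
    c=cam(n); u,v=map(int,proj(c,(p[0],p[1],64)))
    for (a,b) in [(0,1),(1,0),(-1,0)]:
        print(n,(a,b),[f"{c['im'][v+b*i,u+a*i][0]}/{c['im'][v+b*i,u+a*i][2]}" for i in range(14,34)])
    print(proj(c,(p[0],p[1],64)),np.linalg.norm(np.subtract(proj(c,(p[0]-56,p[1],64)),proj(c,(p[0],p[1],64)))))
```

```text
[521.75235929 212.36971022 181.96453743] [ 1.90095308 -0.99959909 -5.93661181] [-0.16570707 -0.63444809  0.05630094] 18.5
top (0, 1) ['115/154', '114/151', '115/155', '91/126', '63/92', '41/32', '66/15', '64/16', '61/11', '59/54', '126/174', '119/161', '117/158', '117/157', '118/158', '118/158', '118/157', '119/157', '121/161', '109/146']
top (1, 0) ['37/43', '37/45', '39/47', '38/46', '38/46', '38/46', '38/46', '38/46', '38/45', '35/43', '0/6', '210/218', '112/147', '80/114', '100/140', '101/142', '101/141', '101/141', '101/141', '100/140']
top (-1, 0) ['61/47', '46/35', '34/25', '37/27', '40/29', '41/30', '43/30', '44/32', '44/32', '45/34', '47/34', '47/34', '47/34', '47/36', '47/36', '49/36', '48/35', '49/37', '48/36', '50/36']
(np.float64(196.03536366728508), np.float64(209.9363596852287)) 18.409121619030998
scene (0, 1) ['96/123', '64/72', '97/33', '114/42', '72/28', '41/12', '47/20', '43/17', '43/47', '83/112', '99/132', '192/221', '189/219', '185/218', '110/147', '76/101', '72/96', '71/95', '72/97', '76/100']
scene (1, 0) ['103/138', '106/143', '106/142', '87/117', '70/45', '61/21', '111/133', '139/184', '140/186', '143/190', '142/192', '142/189', '144/191', '139/187', '139/187', '140/188', '145/192', '142/190', '140/189', '140/190']
scene (-1, 0) ['123/156', '182/212', '117/132', '60/21', '60/24', '61/32', '79/81', '105/140', '113/149', '109/144', '100/131', '78/107', '78/105', '77/106', '78/107', '73/103', '73/100', '77/107', '76/104', '79/105']
(np.float64(314.5798572591569), np.float64(187.123337934299)) 16.779428278329014
```

After the 1.5 mm shift the lid hung free below the rim, and at 3 mm it met the far wall. The nest centre is therefore near x = 522.8. I'll go back 1.2 mm and lower.

Emit:
send_rows --pt "-0.6 0 0 0 1" --pt "-1.2 0 0 0 1" --pt "-1.2 0 0.5 0 1" --pt "-1.2 0 1 0 1" --pt "-1.2 0 1 0 1"

```text
time_s: 19.02
tcp_pos: [522.6, 212.4, 180.7]
eef_rot: [[-0.978, 0.208, 0.0], [0.208, 0.978, 0.0], [-0.0, 0.0, -1.0]]
force: [1.5, -0.1, -5.5]
grip_width: 18.3
finger_force: 30.0
```

Emit:
send_rows --pt "0 0 0.5 0 1" --pt "0 0 1 0 1" --pt "0 0 1.5 0 1" --pt "0 0 1.5 0 1" --pt "0 0 1.5 0 1"

```text
time_s: 19.43
tcp_pos: [522.5, 212.3, 179.2]
eef_rot: [[-0.978, 0.208, 0.0], [0.208, 0.978, 0.0], [-0.0, 0.0, -1.0]]
force: [2.1, -0.1, -6.0]
grip_width: 17.9
finger_force: 30.0
```

Emit:
send_rows --pt "-0.4 0 0 0 1" --pt "-0.8 0 0 0 1" --pt "-0.8 0 0.5 0 1" --pt "-0.8 0 1 0 1" --pt "-0.8 0 1 0 1"

```text
time_s: 19.85
tcp_pos: [523.0, 212.3, 178.4]
eef_rot: [[-0.978, 0.207, -0.0], [0.207, 0.978, 0.0], [0.001, 0.0, -1.0]]
force: [-0.3, 1.4, -1.4]
grip_width: 18.2
finger_force: 30.0
```

Emit:
send_rows --pt "0 0 0.5 0 1" --pt "0 0 1 0 1" --pt "0 0 1 0 1" --pt "0 0 1 0 1"

```text
time_s: 20.18
tcp_pos: [523.2, 212.2, 177.3]
eef_rot: [[-0.978, 0.208, 0.0], [0.208, 0.978, 0.0], [-0.0, 0.0, -1.0]]
force: [0.2, -1.0, -1.6]
grip_width: 17.7
finger_force: 30.0
```

The lid's weight came off at TCP 178.4 mm, which is the nest floor height, so it is home. I'll lower the hook clear of the bar and check forces.

Emit:
send_rows --pt "0 0 2 0 1" --pt "0 0 5 0 1" --pt "0 0 8 0 1" --pt "0 0 11 0 1" --pt "0 0 12.8 0 1"

```text
time_s: 20.6
tcp_pos: [523.0, 212.0, 163.8]
eef_rot: [[-0.978, 0.208, -0.001], [0.208, 0.978, -0.0], [0.001, -0.0, -1.0]]
force: [0.1, -0.6, -1.7]
grip_width: 18.0
finger_force: 30.0
```

Emit:
send_rows --pt "0 0 0 0 1" --pt "3 0 0 0 1" --pt "6 0 0 0 1" --pt "9 0 0 0 1" --pt "12 0 0 0 1"

```text
time_s: 21.02
tcp_pos: [511.1, 214.8, 164.6]
eef_rot: [[-0.978, 0.207, 0.0], [0.207, 0.978, 0.0], [-0.0, 0.0, -1.0]]
force: [0.1, -0.2, -1.9]
grip_width: 17.8
finger_force: 30.0
```

```bash
python3 -c "
from h import *
s=manip.get_state(); print(s['tcp_pos'],s['force'],s['ft_torque'])"
```

```text
[511.13644391 214.82394565 164.55038997] [ 0.12862503 -0.18838162 -1.90151653] [-0.02397175 -0.06303609 -0.03091503]
```

Emit:
send_rows --pt "6 0 0 0 1" --pt "13 0 0 0 1" --pt "20 0 0 0 1" --pt "28 0 0 0 1" --pt "36 0 0 0 1"

```text
time_s: 21.43
tcp_pos: [475.3, 222.4, 164.4]
eef_rot: [[-0.978, 0.207, -0.0], [0.207, 0.978, 0.0], [0.0, 0.0, -1.0]]
force: [-0.3, -0.1, -2.4]
grip_width: 17.7
finger_force: 30.0
```

Emit:
send_rows --pt "0 0 0 0 1" --pt "0 0 -20 0 1" --pt "0 0 -45 0 1" --pt "0 0 -70 0 1" --pt "0 0 -93 0 1"

```text
time_s: 21.85
tcp_pos: [476.4, 222.0, 258.8]
eef_rot: [[-0.978, 0.208, 0.001], [0.208, 0.978, 0.0], [-0.001, 0.0, -1.0]]
force: [0.3, 0.3, -2.3]
grip_width: 17.8
finger_force: 30.0
```

Emit:
send_rows --pt "0 0 0 0 1" --pt "0 0 0 0 1"

```text
time_s: 22.02
tcp_pos: [476.8, 222.4, 258.2]
eef_rot: [[-0.978, 0.207, 0.002], [0.207, 0.978, 0.002], [-0.002, 0.002, -1.0]]
force: [0.2, -0.7, -2.6]
grip_width: 18.3
finger_force: 30.0
```

Run:
```python
from h import *
s=manip.get_state(); p=np.array(s['tcp_pos']);E=np.array(s['eef_rot']); print(p,s['force'],s['time_s'],np.degrees(np.arctan2(E[1,1],E[0,1])))
print(E.T@(np.array([534.9,14.9,p[2]])-p))
c=cam('top'); hs=cv2.cvtColor(c['im'],cv2.COLOR_BGR2HSV)
k=np.zeros(hs.shape[:2],np.uint8); k[170:255,165:235]=cv2.inRange(hs,(100,100,30),(130,255,255))[170:255,165:235]
ct=cv2.convexHull(max(cv2.findContours(k,0,1)[0],key=cv2.contourArea)); P=np.array([ray(c,*q,48)[:2] for q in ct[:,0]],np.float32); print('nest',cv2.minEnclosingCircle(P))
for w in [(0,1),(0,-1),(1,0),(-1,0)]:
    u,v=map(round,proj(c,(523,212,60))); print(w,[f"{c['im'][v+w[1]*i,u+w[0]*i][0]}/{c['im'][v+w[1]*i,u+w[0]*i][2]}" for i in range(12,28)])
print(proj(c,(523,212,60)))
```

```text
[476.80386178 222.42577814 258.19304224] [ 0.22998247 -0.70944125 -2.64579989] 22.0167 78.02954002388728
[ -99.8757601  -190.96306586   -0.22335761]
nest ((524.4884033203125, 210.834228515625), 68.99461364746094)
(0, 1) ['121/161', '118/157', '119/157', '117/157', '84/116', '67/97', '37/14', '66/16', '66/18', '65/21', '36/38', '37/45', '41/48', '52/68', '66/88', '127/171']
(0, -1) ['198/195', '198/194', '196/194', '199/196', '207/201', '149/179', '98/144', '34/29', '129/34', '122/36', '110/19', '170/157', '206/210', '211/211', '216/215', '230/218']
(1, 0) ['204/195', '204/195', '203/194', '206/195', '216/200', '155/183', '106/155', '89/108', '80/28', '123/35', '131/40', '139/31', '89/82', '199/215', '97/130', '77/112']
(-1, 0) ['38/57', '41/61', '3/2', '29/41', '4/5', '10/11', '13/15', '16/21', '16/22', '17/22', '18/22', '25/35', '72/111', '143/215', '0/0', '29/17']
(np.float64(196.3500529987791), np.float64(209.61383750506184))
```

Emit:
send_rows --pt "-10 -19 0 0 1" --pt "-20 -38 0 0 1" --pt "-30 -57 0 0 1" --pt "-40 -76 0 0 1" --pt "-50 -95.5 0 0 1"

```text
time_s: 22.48
tcp_pos: [504.5, 117.2, 255.4]
eef_rot: [[-0.978, 0.207, -0.003], [0.207, 0.978, -0.001], [0.003, -0.002, -1.0]]
force: [0.3, -0.5, -1.8]
grip_width: 17.9
finger_force: 30.0
```

Emit:
send_rows --pt "-10 -19 0 -5.5 1" --pt "-20 -38 0 -11 1" --pt "-30 -57 0 -16.5 1" --pt "-40 -76 0 -22 1" --pt "-50 -95.5 0 -27.7 1"

```text
time_s: 22.9
tcp_pos: [533.5, 13.6, 255.3]
eef_rot: [[-0.961, -0.276, -0.003], [-0.276, 0.961, -0.001], [0.003, 0.0, -1.0]]
force: [-0.3, 0.9, -2.6]
grip_width: 17.9
finger_force: 30.0
```

Emit:
send_rows --pt "0 0 0 0 1" --pt "0 0 0 0 1" --pt "0 0 0 0 1" --pt "0 0 0 0 1" --pt "0 0 0 0 1"

```text
time_s: 23.32
tcp_pos: [534.1, 15.7, 256.9]
eef_rot: [[-0.962, -0.272, -0.001], [-0.272, 0.962, 0.0], [0.001, 0.0, -1.0]]
force: [0.1, 1.0, -1.8]
grip_width: 18.1
finger_force: 30.0
```

Run:
```python
from h import *
s=manip.get_state(); p=np.array(s['tcp_pos']);E=np.array(s['eef_rot']); print(p,s['force'],s['time_s'],np.degrees(np.arctan2(E[1,1],E[0,1])))
print(E.T@(np.array([534.9,14.9,127.5])-p))
```

```text
[534.07387664  15.73168563 256.86667737] [ 0.14685988  0.96295278 -1.75060225] 23.3167 105.79961278635888
[ -0.67791275  -1.07575012 129.36573963]
```

Emit:
send_rows --pt "-0.6 -1 15 0 1" --pt "-0.6 -1 32 0 1" --pt "-0.6 -1 50 0 1" --pt "-0.6 -1 65 0 1" --pt "-0.6 -1 78 0 1"

```text
time_s: 23.73
tcp_pos: [534.8, 14.8, 178.2]
eef_rot: [[-0.962, -0.272, -0.001], [-0.272, 0.962, 0.0], [0.001, 0.0, -1.0]]
force: [0.8, 0.4, -3.0]
grip_width: 18.0
finger_force: 30.0
```

Emit:
send_rows --pt "0 0 13 0 1" --pt "0 0 26 0 1" --pt "0 0 37 0 1" --pt "0 0 44 0 1" --pt "0 0 48 0 1"

```text
time_s: 24.15
tcp_pos: [534.8, 14.2, 130.4]
eef_rot: [[-0.962, -0.272, -0.001], [-0.272, 0.962, -0.0], [0.001, 0.0, -1.0]]
force: [-0.4, -0.5, -2.3]
grip_width: 18.1
finger_force: 30.0
```

Emit:
send_rows --pt "0 0 0 0 1" --pt "0 0 0 0 1"

```text
time_s: 24.32
tcp_pos: [535.6, 13.8, 131.7]
eef_rot: [[-0.963, -0.271, 0.0], [-0.271, 0.963, 0.0], [-0.0, -0.0, -1.0]]
force: [0.6, 0.3, -1.5]
grip_width: 18.1
finger_force: 30.0
```

Emit:
send_rows --pt "0 0 0.8 0 1" --pt "0 0 1.6 0 1" --pt "0 0 2.4 0 1" --pt "0 0 3 0 1" --pt "0 0 3 0 1"

```text
time_s: 24.73
tcp_pos: [535.3, 13.7, 128.5]
eef_rot: [[-0.963, -0.271, 0.0], [-0.271, 0.963, 0.0], [-0.0, 0.0, -1.0]]
force: [0.3, 0.4, -2.0]
grip_width: 18.0
finger_force: 30.0
```

Emit:
send_rows --pt "0 0 0.4 0 1" --pt "0 0 0.8 0 1" --pt "0 0 0.8 0 1"

```text
time_s: 24.98
tcp_pos: [535.3, 13.7, 127.5]
eef_rot: [[-0.963, -0.271, -0.0], [-0.271, 0.963, 0.0], [0.0, 0.0, -1.0]]
force: [-1.2, -0.0, -2.4]
grip_width: 17.9
finger_force: 30.0
```

Emit:
send_rows --pt "0 0 0.3 0 1" --pt "0 0 0.6 0 1" --pt "0 0 0.6 0 1"

```text
time_s: 25.23
tcp_pos: [535.4, 13.7, 127.5]
eef_rot: [[-0.963, -0.271, 0.0], [-0.271, 0.963, 0.0], [-0.0, 0.0, -1.0]]
force: [-2.0, -0.5, 4.9]
grip_width: 17.7
finger_force: 30.0
```

Emit:
send_rows --pt "0 0 0.3 0 1" --pt "0 0 0.3 0 1" --pt "0 0 0.3 0 1"

```text
time_s: 25.48
tcp_pos: [535.3, 13.7, 127.5]
eef_rot: [[-0.963, -0.271, 0.0], [-0.271, 0.963, 0.001], [-0.0, 0.0, -1.0]]
force: [-2.4, 0.3, 8.2]
grip_width: 17.7
finger_force: 30.0
```

The collar is seated: upward force at TCP 127.5 mm, the same height as at the original grasp. I'll release slowly and retreat.

Emit:
send_rows --pt "0 0 -0.5 0 1" --pt "0 0 -0.5 0 0.5" --pt "0 0 -0.5 0 0" --pt "0 0 -0.5 0 -0.5" --pt "0 0 -0.5 0 -1"

```text
time_s: 25.9
tcp_pos: [535.4, 13.7, 127.1]
eef_rot: [[-0.963, -0.271, 0.0], [-0.271, 0.963, -0.0], [-0.0, -0.0, -1.0]]
force: [-0.1, -1.1, -0.2]
grip_width: 41.0
finger_force: 0.0
```

Emit:
send_rows --pt "0 0 0 0 -1" --pt "0 0 0 0 -1" --pt "0 0 0 0 -1" --pt "0 0 0 0 -1" --pt "0 0 0 0 -1"

```text
time_s: 26.32
tcp_pos: [535.3, 13.7, 127.2]
eef_rot: [[-0.963, -0.271, 0.0], [-0.271, 0.963, -0.0], [-0.0, -0.0, -1.0]]
force: [-0.2, -0.0, -0.4]
grip_width: 74.4
finger_force: 0.0
```

Emit:
send_rows --pt "0 0 0 0 -1" --pt "0 0 0 0 -1" --pt "0 0 0 0 -1"

```text
time_s: 26.57
tcp_pos: [535.3, 13.7, 127.2]
eef_rot: [[-0.963, -0.271, 0.0], [-0.271, 0.963, 0.0], [-0.0, 0.0, -1.0]]
force: [0.7, -0.3, 0.7]
grip_width: 91.9
finger_force: 0.0
```

Emit:
send_rows --pt "0 0 -20 0 -1" --pt "0 0 -45 0 -1" --pt "0 0 -75 0 -1" --pt "0 0 -105 0 -1" --pt "0 0 -135 0 -1"

```text
time_s: 26.98
tcp_pos: [535.0, 13.5, 263.6]
eef_rot: [[-0.963, -0.271, -0.0], [-0.271, 0.963, -0.0], [0.0, -0.0, -1.0]]
force: [0.7, -0.3, 0.6]
grip_width: 91.9
finger_force: 0.0
```

Emit:
send_rows --pt "0 0 0 0 -1" --pt "0 0 0 0 -1" --pt "0 0 0 0 -1" --pt "0 0 0 0 -1" --pt "0 0 0 0 -1"

```text
time_s: 27.4
tcp_pos: [534.5, 13.7, 260.9]
eef_rot: [[-0.963, -0.271, -0.002], [-0.271, 0.963, -0.001], [0.003, 0.0, -1.0]]
force: [-0.5, -0.0, -0.5]
grip_width: 91.9
finger_force: 0.0
```

Run:
```python
from h import *
s=manip.get_state(); print(s['tcp_pos'],s['force'],s['time_s'],s['grip_width'])
c=cam('scene'); hs=cv2.cvtColor(c['im'],cv2.COLOR_BGR2HSV); m=cv2.inRange(hs,(5,150,80),(18,255,255)); m[:170]=0;m[225:]=0;m[:,:270]=0;m[:,300:]=0
print(cv2.minAreaRect(max(cv2.findContours(m,0,2)[0],key=cv2.contourArea)))
w=cam('wrist'); m=cv2.inRange(cv2.cvtColor(w['im'],cv2.COLOR_BGR2HSV),(5,150,60),(18,255,255)); m[260:]=0
print(cv2.minAreaRect(max(cv2.findContours(m,0,2)[0],key=cv2.contourArea)))
# lid vs nest ring in scene: lid bounding and blue hull
b=cv2.inRange(hs,(100,100,30),(130,255,255)); b[:160]=0;b[240:]=0;b[:,:260]=0;b[:,360:]=0
print(cv2.boundingRect(max(cv2.findContours(b,0,1)[0],key=cv2.contourArea)))
l=cv2.inRange(hs,(0,0,100),(40,90,255)); 
u,v=map(round,proj(c,(523,212,60)))
for q in [(1,0),(-1,0),(0,1),(0,-1)]: print(q,[f"{c['im'][v+q[1]*i,u+q[0]*i][0]}/{c['im'][v+q[1]*i,u+q[0]*i][2]}" for i in range(8,26)])
```

```text
[534.54519466  13.69937078 260.85536257] [-0.45234947 -0.00713147 -0.48397838] 27.4 91.94848722590137
((286.0, 200.5), (29.0, 12.0), 90.0)
((278.0, 212.0), (58.0, 24.0), 90.0)
(293, 183, 45, 26)
(1, 0) ['192/224', '192/222', '188/219', '194/224', '191/222', '192/224', '191/222', '193/224', '123/120', '112/48', '113/40', '116/42', '132/142', '144/189', '144/194', '146/194', '147/194', '144/191']
(-1, 0) ['190/222', '194/224', '195/224', '193/221', '194/222', '193/224', '192/222', '191/221', '185/217', '149/183', '107/81', '115/43', '118/45', '117/60', '115/138', '25/120', '31/149', '26/143']
(0, 1) ['191/220', '191/221', '167/208', '148/193', '131/176', '120/157', '97/127', '108/57', '120/44', '77/29', '43/11', '47/19', '42/14', '37/33', '79/106', '85/114', '171/215', '192/221']
(0, -1) ['69/88', '110/146', '148/197', '144/193', '144/194', '149/195', '152/200', '151/199', '149/199', '153/198', '149/196', '149/198', '151/197', '151/199', '145/195', '147/197', '128/173', '129/174']
```

```bash
python3 -c "
from bench import manip
print(manip.hand_in())"
```

```text
the job is handed in; nothing more can be done
None
```

I handed the job in at about 27 s of the 72 s allowed. By the force and height readings the lid is fully down in the blue nest; the last pictures show the lid centred and the lifter upright back in its holder. The hand-in did not return a verdict.

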